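# Lay out stripped-down punch tooling in reverse order

### The job

The four punch tooling parts stand in a row on the turntable in the order they came off the press, beginning at the turntable's red end. Move them to the blue assembly tray in the reverse order, so that the part nearest the turntable's red end goes in the bay farthest from the tray's red end, and so on until the part farthest from the turntable's red end is in the bay at the tray's red end. Stand each one upright, the way up it is now, centred on its bay's white pad, and do not drop any of them.

Things in the scene. Friction and masses are not known exactly. Their poses are not given: they have to be found in the camera images.
- punch_mid (a point): Black oxide punch, standing upright: 60 mm tall, foot flange 48 mm diameter and 7 mm thick, plain shank 36 mm diameter from 7 to 46 mm up, nose 22 mm diameter above. About 0.4 kg. The point is on its axis half-way up (30 mm above its foot); z up along the axis.
- die_mid (a point): Polished bright-steel die disc, plain round, 52 mm diameter, 34 mm tall, with a dark bore mark on top. About 0.45 kg. The point is on its axis half-way up (17 mm above its underside); z up.
- plate_mid (a point): Green anodized stripper plate, a flat block 40 mm (its x) by 46 mm (its y) by 24 mm tall, dark bore mark on top. About 0.13 kg. The point is its centre, half-way up (12 mm above its underside); z up. At the start it is turned up to 9 degrees from square with the row.
- bushing_mid (a point): Stout bronze bushing, a plain tube standing on end: 44 mm outside diameter, 24 mm bore, 45 mm tall. About 0.4 kg. The point is on its axis half-way up (22.5 mm above its foot); z up.
- pad_punch: Grey square plate, 62 x 62 x 4 mm, fixed on the turntable, on which the punch stands at the start; its rim shows around the part. Origin at its underside centre, 38 mm above the work surface; top 42 mm above it. It stays put, so it marks where the punch started. All four look alike.
- pad_die: Grey square plate, 62 x 62 x 4 mm, fixed on the turntable, on which the die disc stands at the start; its rim shows around the part. Origin at its underside centre, 38 mm above the work surface; top 42 mm above it. It stays put, so it marks where the die disc started. All four look alike.
- pad_plate: Grey square plate, 62 x 62 x 4 mm, fixed on the turntable, on which the stripper plate stands at the start; its rim shows around the part. Origin at its underside centre, 38 mm above the work surface; top 42 mm above it. It stays put, so it marks where the stripper plate started. All four look alike.
- pad_bushing: Grey square plate, 62 x 62 x 4 mm, fixed on the turntable, on which the bushing stands at the start; its rim shows around the part. Origin at its underside centre, 38 mm above the work surface; top 42 mm above it. It stays put, so it marks where the bushing started. All four look alike.
- turntable: Round aluminium lazy-Susan, 320 mm across, locked, at any angle. Origin at its underside centre, on the work surface; top 38 mm up. The grey plates stand in a row along its y axis at y = -102, -34, +34, +102 mm, x = 0; parts in any order. A red block at y = +145 mm marks the row's red end. A steel nut and yellow cup, 22 mm tall, at x = +118 and -118 mm are not part of the job.
- tray: Blue tray, 110 mm (x) by 332 mm (y), fixed. Origin at its underside centre, on the work surface. Four bays along its y axis at y = -114, -38, +38, +114 mm, x = 0, empty at first, each with a white 60 mm square pad, top 26 mm above the work surface. Bays are open along x, parted by 4 mm ribs that rise 8 mm above the pads (72 mm clear). Its red end bar is at +y, the bare steel one at -y.
Things that resemble listed ones, but are neither listed nor needed, are in the scene too. What is shaped like the part that bears plate_mid but orange is not meant.

How it is judged:
By the outcome, as a careful person would: the job done as asked, in the order asked, and still so for the second after the job is handed in, with the robot touching nothing.
It also fails if it takes over 115 s, if anything falls off the work surface, if the arm or the gripper's body presses on something with over 40 N, if the wrist force passes 120 N, or if a joint passes its speed limit or range.

### The arm

A 6-joint arm with a two-finger parallel gripper is mounted at the origin on the work surface. World frame = base frame: x ahead of the robot, y to its left, z up, the work surface at z = 0. Lengths are in mm, angles in rad, forces in N, time in s.
With the tool pointing down it reaches from about 275 to 750 mm from the base axis. Payload 10.2 kg.
Tool frame: the origin (TCP) lies where the fingers leave the gripper's body, on its centre line; the fingertips stand 73 mm ahead of it and the grasp point (between the pads) lies 54 mm ahead of it; z points along the fingers, y is the line along which they close (so a half turn about z gives the same grasp; the last joint's range is limited). The gripper opens to 85 mm and grips with 20 to 120 N. Pads are 22 mm wide; open, the fingers measure 114 mm over their backs; the gripper's body (76 mm by 85 mm) begins 54 mm behind the grasp point. The pads swing forward as they close: fully open they stand 13 mm farther back than shut.
Start: joints at [0.96, 0.313, 1.498, -0, 1.331, -0.223], TCP at [198.543, 486.017, 303.894] pointing down, gripper open.
Joint ranges: [-2.94, 2.94], [-0.97, 2.17], [0.19, 2.56], [-1.23, 4.37], [0.02, 3.11], [-2.88, 2.88]. Speed limits (rad/s): [2.39, 2.39, 3.01, 3.14, 3.14, 3.14].

### API

Orientations are given as a unit quaternion [w, x, y, z].
In Python, from rig import ctrl gives the robot as it stands.
- The arm moves only by the shell command python3 -m creep 'ROWS' [OPENING] [FORCE]. ROWS is JSON, a list that holds one entry, the list of rows, each a list of 6 numbers: the shift along the world's x, y, z in units of 25 mm (1.0 is 25 mm), then the turn, a rotation vector about the world's x, y, z in units of 5 degrees (1.0 is 5 degrees). In form: [[[x, y, z, ax, ay, az], ...]]. A call has 1 to 20 rows; each row is the pose to reach, as a shift and turn from the pose commanded when the call began; what a row does not reach only later rows make up. A row lasts 1/12 s, in which the tool goes at most 41.7 mm and 7.16 degrees, less where a joint would pass 70% of its speed; a pose out of reach is approached as far as the arm can. A call with a gripper value outside its range is refused whole. OPENING is the finger opening in mm, from 0 to 85.4, set as the call begins (- or left out, the last holds). The fingers move at their own pace and stop on an object; FORCE is the grip in N (left out, the last holds). Time passes only in rows, so rows that repeat a pose let the fingers close. It gives the time, the measured TCP pose, the force, the opening and the grip force at its end, in the units of the state.
- ctrl.sense(): the state, without advancing time (a new reading comes with each control period).
- ctrl.capture(name): name is "side" or "top"; returns a dict with "image" (480x640x3 uint8, red, green, blue), "fx", "fy", "cx", "cy" (pixels), "R" (3x3) and "t" (3): a world point X has camera coordinates R X + t. Camera axes: x right, y down, z forward; pixel columns grow to the right and rows downward; lengths in mm; the calibration is good to about 2 mm. A picture is of the moment at which its call begins. There is no depth.
- ctrl.finish_job(): hands the job in; it is judged then, once.
The state is a dict: "time_s": time; "joints": joint angles; "dq": joint speeds; "tau": joint torques, N m; "eef_pos": TCP position; "ee_rot": TCP orientation; "force": force on the tool from outside, world axes, zero at the start; "wrist_torque": the same for the moment, N m; "grip_width": opening from 0.0 (shut) to 1.0 (fully open); "grip_force": force on a finger pad.
Only numpy, scipy, OpenCV 4.12 (cv2) and the standard library are available. Lean on these libraries where they do the work, as an engineer would, in place of code of your own. Each camera call takes 0.05 s, during which the arm holds its last target. There are 200 camera calls.

## Working session

There is one attempt and no reset: what is moved stays moved. The work goes in short steps, Python scripts to look and compute and a shell command to move; the robot and the scene stay as the last step left them, time stands still between calls to the robot, and variables do not carry over. Pictures are saved under pics/ and viewed, at most 14 in all, crops included, and the job is handed in when it is done.

```bash
mkdir -p pics; ls; python3 - <<'E'
from rig import ctrl
import cv2
for n in("top","side"):
    c=ctrl.capture(n); cv2.imwrite(f"pics/{n}0.png",c["image"][:,:,::-1])
    print(n,c["fx"],c["fy"],c["cx"],c["cy"],c["R"],c["t"])
print(ctrl.sense())
E
```

```text
pics
top 449.00024242514513 449.00024242514513 318.96952086616125 243.6607597955031 [[ 2.15209586e-02 -9.99767662e-01  1.21243089e-03]
 [-9.97765850e-01 -2.15545540e-02 -6.32353591e-02]
 [ 6.32468006e-02  1.51163407e-04 -9.97997905e-01]] [ 75.87268036 467.54225786 916.23571827]
side 584.4556508085725 584.4556508085725 319.84428931102406 242.7562639511531 [[ 0.87188227 -0.48951854  0.01388895]
 [-0.36491158 -0.66833586 -0.64820268]
 [ 0.32658971  0.56008819 -0.76134117]] [-342.74271431  280.43321082 1214.52592286]
{'time_s': 0.1, 'joints': array([ 9.59593655e-01,  3.13372995e-01,  1.49834534e+00,  2.37266388e-05,
        1.33100018e+00, -2.23389695e-01]), 'dq': array([ 3.41224118e-04, -9.69303878e-04, -3.13033098e-03,  2.92655983e-04,
        5.63650789e-05,  9.93294569e-04]), 'tau': array([ 1.74842800e-03, -4.12899363e+01, -2.60140961e+01, -2.32538905e-04,
        3.03518340e-03,  1.51883455e-05]), 'eef_pos': array([198.45406108, 485.89086882, 303.40896726]), 'ee_rot': array([-2.38683559e-04,  1.92696373e-01,  9.81258269e-01, -5.09954159e-04]), 'force': array([-0.48969924,  0.12916518, -0.55561521]), 'wrist_torque': array([-0.0311312 , -0.02009018,  0.00499298]), 'grip_force': 0.0, 'grip_width': 0.9991713090218396}
```

View pics/top0.png

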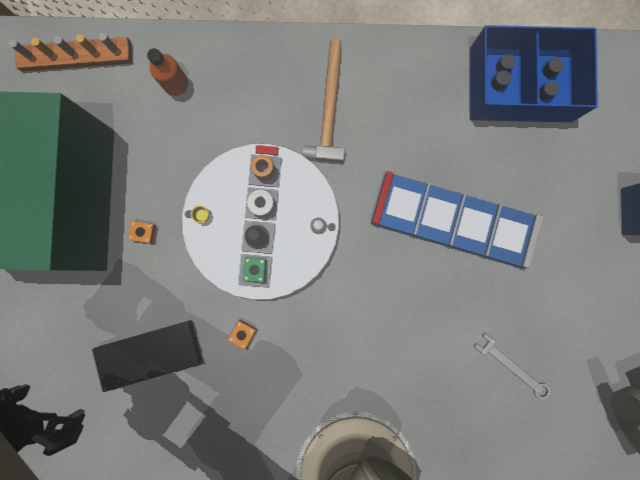

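View pics/side0.png

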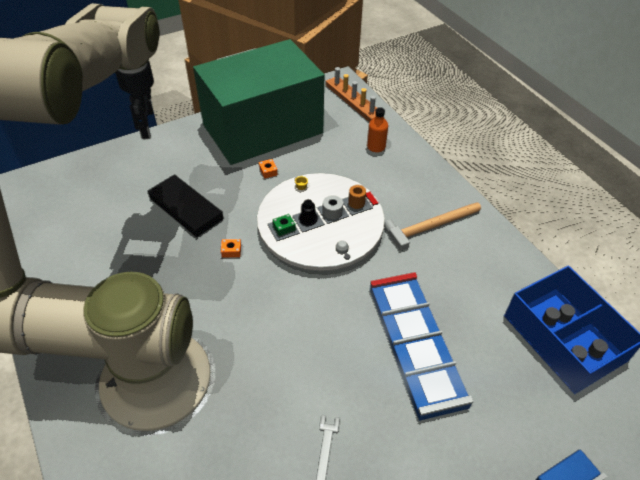

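The top view shows the turntable at about (260,222) with its red block at (267,150). From the red end the row runs bushing (263,168), die (260,203), punch (257,237), green plate (254,270). The tray's red end is at (383,198), with bays at about (404,204), (439,214), (475,224) and (511,235).

Three things could be the plate: the green one at (254,270), and the orange ones at (142,232) and (242,335). Only the green one on the turntable fits. I'll confirm that in a crop.

```bash
cat > h.py <<'E'
import numpy as np, cv2
from rig import ctrl
def px2w(c,uv,z):
    "pixels -> world points at height z"
    uv=np.atleast_2d(np.float64(uv)); R=np.array(c["R"]);t=np.array(c["t"])
    d=np.c_[(uv[:,0]-c["cx"])/c["fx"],(uv[:,1]-c["cy"])/c["fy"],np.ones(len(uv))]@R
    o=-R.T@t
    return (o+d*((z-o[2])/d[:,2])[:,None])[:,:2]
def w2px(c,X):
    R=np.array(c["R"]);t=np.array(c["t"]); p=np.atleast_2d(X)@R.T+t
    return np.c_[p[:,0]/p[:,2]*c["fx"]+c["cx"],p[:,1]/p[:,2]*c["fy"]+c["cy"]]
def blobs(mask,amin):
    n,l,s,ce=cv2.connectedComponentsWithStats(mask.astype(np.uint8))
    return [(s[i,4],ce[i],cv2.minAreaRect(np.argwhere(l==i)[:,::-1].astype(np.float32))) for i in range(1,n) if s[i,4]>amin]
E
python3 - <<'E'
from h import *
for n,box in(("top",(180,140,345,305)),("side",(250,165,390,275))):
    c=ctrl.capture(n); im=c["image"]; h=cv2.cvtColor(im,cv2.COLOR_RGB2HSV)
    x0,y0,x1,y1=box
    z=cv2.resize(im[y0:y1,x0:x1],None,fx=4 if n=="side" else 3.6,fy=4 if n=="side" else 3.6,interpolation=cv2.INTER_CUBIC)
    cv2.imwrite(f"pics/{n}crop.png",z[:,:,::-1])
    print(n)
    wm=(h[...,2]>200)&(h[...,1]<40); 
    for a,ce,r in blobs(wm,200):
        if a<2500: print("white",a,ce.round(1),np.round(r[2],1),px2w(c,ce,26).round(1))
        else: print("table",a,px2w(c,r[0],38).round(1),r)
    for nm,m,z in(("green",(h[...,0]>45)&(h[...,0]<90)&(h[...,1]>100),66),("red",((h[...,0]<5)|(h[...,0]>174))&(h[...,1]>150),40)):
        for a,ce,r in blobs(m,40):
            if a<2500: print(nm,a,ce.round(1),r,px2w(c,ce,z).round(1), px2w(c,cv2.boxPoints(r),z).round(1).tolist())
E
```

```text
top
table 13554 [[506.8 206.4]] ((260.0, 221.5), (153.0, 154.0), 90.0)
white 752 [403.1 203.6] 16.3 [[551.4 -85.5]]
white 257 [259.2 204.4] 90.0 [[543.4 210.7]]
white 757 [438.6 214. ] 15.5 [[ 531.6 -158.9]]
white 766 [474.3 224.5] 15.9 [[ 511.3 -232.3]]
white 761 [510.  234.9] 16.3 [[ 491.5 -305.5]]
green 72 [ 50.4 195.9] ((50.314720153808594, 195.9060821533203), (16.386821746826172, 7.480940341949463), 85.91438293457031) [[545.5 617.3]] [[560.9, 626.8], [562.3, 612.1], [529.9, 607.9], [528.5, 622.5]]
green 57 [ 40.5 243.4] ((41.476417541503906, 242.45755004882812), (9.032958030700684, 15.346314430236816), 60.945396423339844) [[451.3 631. ]] [[453.2, 646.6], [468.4, 621.2], [453.1, 611.7], [438.0, 637.1]]
green 224 [253.6 269.6] ((253.6586151123047, 269.5965576171875), (18.519142150878906, 22.00705337524414), 4.763641834259033) [[409.  212.3]] [[388.8, 231.4], [431.6, 229.2], [429.4, 193.1], [386.6, 195.4]]
red 76 [264.9 150.1] ((266.2377624511719, 149.85975646972656), (20.098541259765625, 5.632008075714111), 6.34019136428833) [[653.3 200.5]] [[650.0, 218.8], [661.6, 217.8], [657.9,
[... 526 characters left out ...]
 487.9 1347.1]] [[402.2, 1443.7], [570.0, 1355.4], [525.3, 1235.6], [364.1, 1320.8]]
green 302 [283.6 225.1] ((283.5328369140625, 224.71534729003906), (17.599767684936523, 20.162839889526367), 70.01689147949219) [[403.5 198.8]] [[384.6, 228.6], [435.5, 227.0], [423.1, 171.9], [373.6, 174.0]]
red 72 [371.1 198. ] ((371.29412841796875, 198.17648315429688), (14.751272201538086, 5.206331253051758), 49.398704528808594) [[654.4 196.3]] [[646.6, 215.9], [662.4, 221.6], [662.1, 175.3], [646.7, 170.0]]
red 228 [393.7 279. ] ((393.423095703125, 279.1153869628906), (5.099019527435303, 45.49894714355469), 78.69007110595703) [[559.1 -48.7]] [[509.5, -28.3], [614.1, -56.3], [607.7, -69.3], [503.9, -41.3]]
```

View pics/topcrop.png

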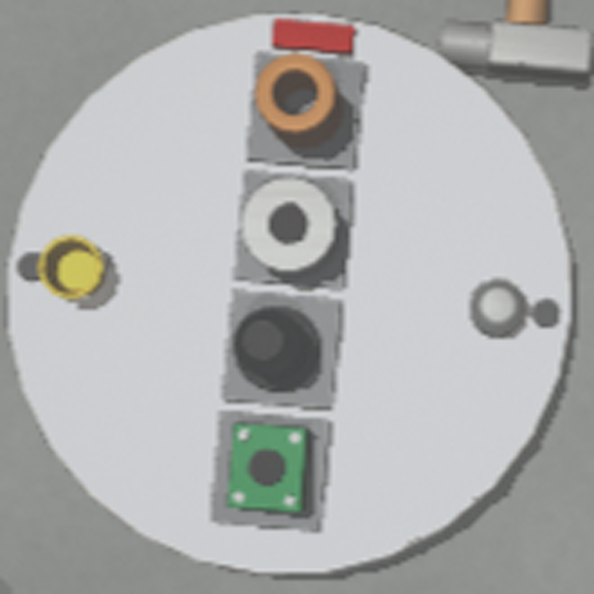

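The crop confirms it: the green block (crop 267,467), square with corner screws and a bore mark, on a grey pad in the row. The order from the red end is bushing, die, punch, plate. I'll view the side crop to measure from both cameras.

View pics/sidecrop.png

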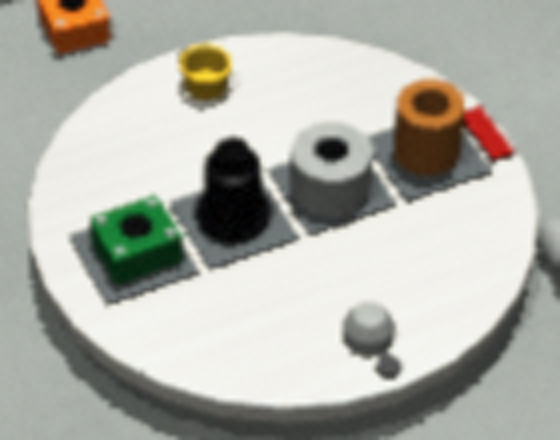

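Side crop top centres: bushing (431,101), die (331,150), punch nose (233,152), plate bore (137,226).

```bash
python3 - <<'E'
from h import *
T={"bush":((296,93),(431,101),87),"die":((289,224),(331,150),76),"punch":((264,340),(233,152),102),"plate":((267,467),(137,226),66)}
ct,cs=ctrl.capture("top"),ctrl.capture("side")
f=lambda p,s,o:(np.array(p)+.5)/s-.5+np.array(o)
P=[]
for k,(a,b,z) in T.items():
    A=px2w(ct,f(a,3.6,(180,140)),z)[0];B=px2w(cs,f(b,4,(250,165)),z)[0];P.append((A+B)/2)
    print(k,A.round(1),B.round(1),((A+B)/2).round(1))
P=np.array(P); d=P[0]-P[3]; print("row dir deg",np.degrees(np.arctan2(d[1],d[0])),np.linalg.norm(np.diff(P,axis=0),axis=1))
# pad corners top crop: TL of bushing pad, BL of plate pad, TR, BR
q=px2w(ct,[f(p,3.6,(180,140)) for p in((257,52),(366,65),(320,531),(212,521))],42);print(q.round(1),q.mean(0))
for a,b in((0,3),(1,2)):
    v=q[a]-q[b];print(np.degrees(np.arctan2(v[1],v[0])),np.linalg.norm(v))
# plate sides: TL,TR,BR,BL on top face
q=px2w(ct,[f(p,3.6,(180,140)) for p in((233,421),(310,428),(303,513),(226,505))],66);print(q.round(1),q.mean(0))
for a,b in((0,3),(1,2),(0,1),(3,2)):
    v=q[a]-q[b];print(np.degrees(np.arctan2(v[1],v[0])),np.linalg.norm(v))
s=ctrl.sense();from scipy.spatial.transform import Rotation as R
M=R.from_quat(s["ee_rot"],scalar_first=True).as_matrix();print("tool y deg",np.degrees(np.arctan2(M[1,1],M[0,1])),s["eef_pos"])
E
```

```text
bush [610.3 199.6] [611.  199.2] [610.6 199.4]
die [541.  202.7] [540.4 201.2] [540.7 202. ]
punch [475.6 210.4] [474.3 206.3] [474.9 208.4]
plate [409.6 212. ] [410.1 210.1] [409.8 211. ]
row dir deg -3.327950782842851 [69.98285002 66.07651648 65.18837762]
[[644.  228.3]
 [637.9 166.4]
 [374.8 184.9]
 [379.  245.1]] [508.90390466 206.18048892]
-3.623008798103737 265.4774734678018
-4.023443185929192 263.7252046396812
[[434.1 231.2]
 [431.2 189.3]
 [385.1 191.8]
 [388.5 233.5]] [409.74047532 211.45764782]
-2.930393380787515 45.598964655938595
-3.047702747625785 46.12440101383372
86.04406378372325 42.0129302213184
85.32401410167066 41.93122249058116
tool y deg 67.78148517171533 [198.49300168 485.97514073 303.68246104]
```

Targets:
- Bushing goes to bay −114 at (491.5,−306.4).
- Die goes to bay −38 at (511.3,−233.1).
- Punch goes to bay +38 at (531.3,−160).
- Plate goes to bay +114 at (551.2,−87).

Turning the tool +18.4° points the closing direction across the row. First move is to above the bushing.

```bash
python3 -m creep '[[[16.48,-11.46,-3.36,0,0,3.68],[16.48,-11.46,-3.36,0,0,3.68],[16.48,-11.46,-3.36,0,0,3.68],[16.48,-11.46,-3.36,0,0,3.68],[16.48,-11.46,-3.36,0,0,3.68],[16.48,-11.46,-3.36,0,0,3.68],[16.48,-11.46,-3.36,0,0,3.68],[16.48,-11.46,-3.36,0,0,3.68],[16.48,-11.46,-3.36,0,0,3.68],[16.48,-11.46,-3.36,0,0,3.68],[16.48,-11.46,-3.36,0,0,3.68],[16.48,-11.46,-3.36,0,0,3.68],[16.48,-11.46,-3.36,0,0,3.68],[16.48,-11.46,-3.36,0,0,3.68],[16.48,-11.46,-3.36,0,0,3.68],[16.48,-11.46,-3.36,0,0,3.68],[16.48,-11.46,-3.36,0,0,3.68],[16.48,-11.46,-3.36,0,0,3.68]]]' 85 40
```

```text
time_s: 1.8
eef_pos: [609.9, 200.4, 220.4]
ee_rot: [0.0, 0.033, 0.999, 0.0]
force: [-0.3, -0.4, -0.2]
grip_width: 0.998
grip_force: 0.0
```

```bash
python3 -m creep '[[[0,0,-1.5,0,0,0],[0,0,-3,0,0,0],[0,0,-4.12,0,0,0],[0,0,-4.12,0,0,0],[0,0,-4.12,0,0,0],[0,0,-4.12,0,0,0]]]' && python3 - <<'E'
from h import *
im=ctrl.capture("side")["image"][120:290,230:440]
cv2.imwrite("pics/g1.png",cv2.resize(im,None,fx=3.5,fy=3.5,interpolation=2)[:,:,::-1])
E
```

```text
time_s: 2.3
eef_pos: [611.3, 200.0, 119.4]
ee_rot: [0.002, 0.033, 0.999, 0.0]
force: [0.8, 0.7, 0.1]
grip_width: 0.999
grip_force: 0.0
```

View pics/g1.png

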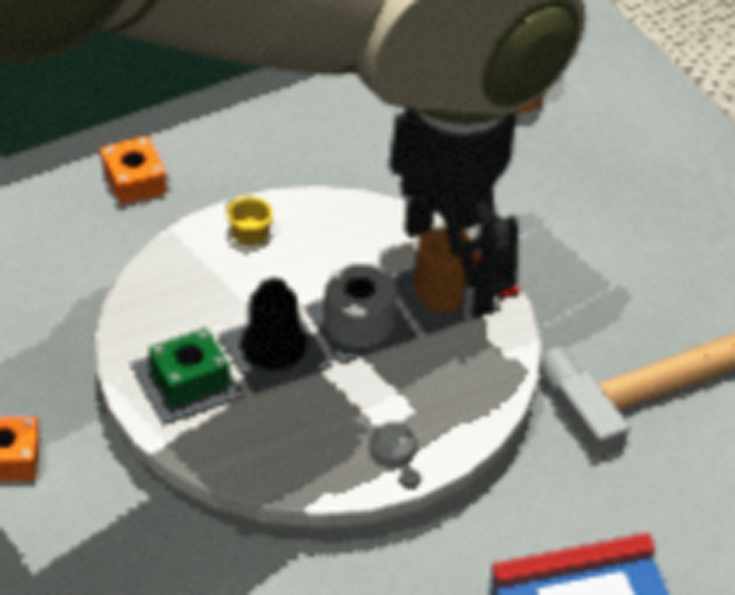

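The fingers straddle the bushing (about 440,270 in the crop), clear of the red block and the die. I'll close, then lift.

```bash
python3 -m creep '[[[0,0,0,0,0,0],[0,0,0,0,0,0],[0,0,0,0,0,0],[0,0,0,0,0,0],[0,0,0,0,0,0],[0,0,0,0,0,0],[0,0,0,0,0,0],[0,0,0,0,0,0],[0,0,0,0,0,0],[0,0,0,0,0,0],[0,0,0,0,0,0],[0,0,0,0,0,0]]]' 30 60
```

```text
time_s: 3.35
eef_pos: [610.9, 199.6, 118.0]
ee_rot: [0.001, 0.033, 0.999, 0.0]
force: [-1.9, -0.3, 5.4]
grip_width: 0.496
grip_force: 61.1
```

```bash
python3 -m creep '[[[0,0,1,0,0,0],[0,0,2.4,0,0,0],[0,0,4,0,0,0],[-4.78,-20.24,4,0,0,-20.28],[-4.78,-20.24,4,0,0,-20.28],[-4.78,-20.24,4,0,0,-20.28],[-4.78,-20.24,4,0,0,-20.28],[-4.78,-20.24,4,0,0,-20.28],[-4.78,-20.24,4,0,0,-20.28],[-4.78,-20.24,4,0,0,-20.28],[-4.78,-20.24,4,0,0,-20.28],[-4.78,-20.24,4,0,0,-20.28],[-4.78,-20.24,4,0,0,-20.28],[-4.78,-20.24,4,0,0,-20.28],[-4.78,-20.24,4,0,0,-20.28],[-4.78,-20.24,4,0,0,-20.28],[-4.78,-20.24,4,0,0,-20.28],[-4.78,-20.24,4,0,0,-20.28],[-4.78,-20.24,4,0,0,-20.28],[-4.78,-20.24,4,0,0,-20.28]]]' && python3 -m creep '[[[0,0,-1,0,0,0],[0,0,-1,0,0,0],[0,0,-1,0,0,0],[0,0,-1,0,0,0]]]' && python3 - <<'E'
from h import *
a=ctrl.capture("top")["image"][120:320,330:590]
b=ctrl.capture("side")["image"][180:480,300:560]
cv2.imwrite("pics/p1.png",np.hstack([cv2.resize(a,(400,308)),cv2.resize(b,(400,462))[:308]])[:,:,::-1])
c=ctrl.sense();print(c["grip_width"],c["eef_pos"],c["ee_rot"],c["joints"])
E
```

```text
time_s: 5.02
eef_pos: [491.2, -305.7, 216.6]
ee_rot: [-0.0, 0.793, 0.609, -0.0]
force: [-0.7, 0.2, -4.8]
grip_width: 0.498
grip_force: 62.8
time_s: 5.35
eef_pos: [491.4, -306.2, 192.7]
ee_rot: [0.0, 0.794, 0.608, 0.0]
force: [0.1, -0.1, -3.4]
grip_width: 0.498
grip_force: 62.8
0.4929299923635728 [ 491.42529238 -306.49314242  193.01800436] [8.10077038e-04 7.94196017e-01 6.07661099e-01 1.39278821e-04] [-7.59837096e-01  5.33859854e-01  1.47347901e+00  2.25497293e-05
  1.13260999e+00 -4.95275379e-01]
```

View pics/p1.png

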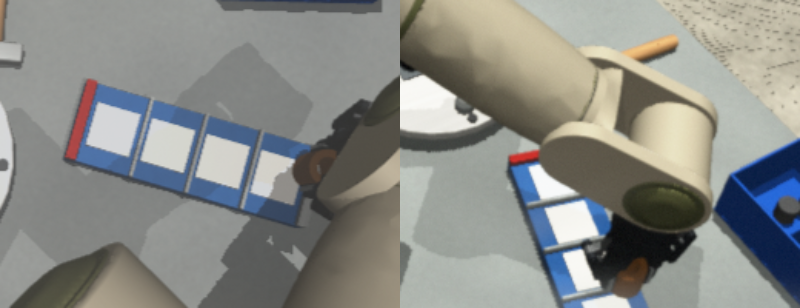

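The top view shows the bushing held at (315,168) and the other bays clear. Lowering it: contact should come at about TCP z = 102.

```bash
python3 -m creep '[[[0,0,-1.2,0,0,0],[0,0,-2.4,0,0,0],[0,0,-3.2,0,0,0],[0,0,-3.5,0,0,0],[0,0,-3.6,0,0,0],[0,0,-3.62,0,0,0],[0,0,-3.62,0,0,0],[0,0,-3.62,0,0,0]]]'
```

```text
time_s: 6.12
eef_pos: [491.4, -306.8, 102.5]
ee_rot: [0.001, 0.794, 0.607, 0.0]
force: [-0.4, 0.4, -3.5]
grip_width: 0.495
grip_force: 63.0
```

```bash
python3 -m creep '[[[0,0,-0.03,0,0,0],[0,0,-0.06,0,0,0],[0,0,-0.06,0,0,0],[0,0,-0.06,0,0,0]]]'
```

```text
time_s: 6.45
eef_pos: [491.4, -306.8, 102.0]
ee_rot: [0.001, 0.794, 0.607, 0.0]
force: [-4.1, 3.0, 11.0]
grip_width: 0.494
grip_force: 64.3
```

In contact. Release and rise straight up.

```bash
python3 -m creep '[[[0,0,0,0,0,0],[0,0,0,0,0,0],[0,0,0,0,0,0],[0,0,0,0,0,0],[0,0,0,0,0,0],[0,0,0,0,0,0],[0,0,0,0,0,0],[0,0,0,0,0,0],[0,0,1,0,0,0],[0,0,2.4,0,0,0],[0,0,4,0,0,0],[0,0,4.8,0,0,0],[0,0,4.8,0,0,0],[0,0,4.8,0,0,0]]]' 85
```

```text
time_s: 7.62
eef_pos: [491.2, -306.6, 220.6]
ee_rot: [0.001, 0.795, 0.607, 0.0]
force: [-1.1, -0.3, -1.2]
grip_width: 0.994
grip_force: 0.0
```

```bash
python3 -m creep '[[[2.01,20.36,0,0,0,20.28],[2.01,20.36,0,0,0,20.28],[2.01,20.36,0,0,0,20.28],[2.01,20.36,0,0,0,20.28],[2.01,20.36,0,0,0,20.28],[2.01,20.36,0,0,0,20.28],[2.01,20.36,0,0,0,20.28],[2.01,20.36,0,0,0,20.28],[2.01,20.36,0,0,0,20.28],[2.01,20.36,0,0,0,20.28],[2.01,20.36,0,0,0,20.28],[2.01,20.36,0,0,0,20.28],[2.01,20.36,0,0,0,20.28],[2.01,20.36,0,0,0,20.28],[2.01,20.36,0,0,0,20.28],[2.01,20.36,0,0,0,20.28],[2.01,20.36,0,0,0,20.28],[2.01,20.36,0,0,0,20.28]]]' && python3 - <<'E'
from h import *
c=ctrl.capture("side")
a=c["image"][165:275,250:390]
b=c["image"][270:420,350:490]
cv2.imwrite("pics/d1.png",np.hstack([cv2.resize(a,(400,314)),cv2.resize(b,(400,428))[:314]])[:,:,::-1])
E
```

```text
time_s: 9.12
eef_pos: [541.3, 201.8, 219.5]
ee_rot: [-0.0, 0.035, 0.999, -0.0]
force: [0.8, 0.4, -0.2]
grip_width: 0.995
grip_force: 0.0
```

View pics/d1.png

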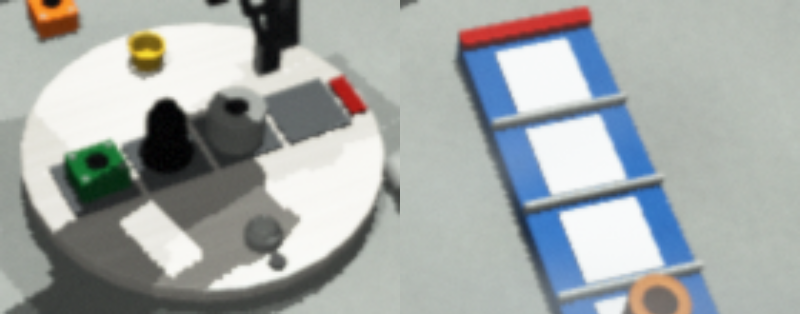

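The gripper is above the die, and the bushing pad is empty. The bushing stands in the last bay (crop 660,298). I'll grip the die and check the bushing's offset numerically.

```bash
python3 -m creep '[[[0,0,-1.5,0,0,0],[0,0,-3,0,0,0],[0,0,-4.12,0,0,0],[0,0,-4.12,0,0,0],[0,0,-4.12,0,0,0],[0,0,-4.12,0,0,0]]]' && python3 -m creep '[[[0,0,0,0,0,0],[0,0,0,0,0,0],[0,0,0,0,0,0],[0,0,0,0,0,0],[0,0,0,0,0,0],[0,0,0,0,0,0],[0,0,0,0,0,0],[0,0,0,0,0,0],[0,0,0,0,0,0],[0,0,0,0,0,0]]]' 38 60; python3 - <<'E'
from h import *
for n in("top","side"):
    c=ctrl.capture(n); h=cv2.cvtColor(c["image"],cv2.COLOR_RGB2HSV)
    u,v=w2px(c,[[491.5,-306.4,71]])[0]; x0,y0=int(u)-22,int(v)-22
    w=h[y0:y0+50,x0:x0+45]
    m=(w[...,0]<22)&(w[...,1]>90)&(w[...,2]>60)
    print(n,u,v)
    bl=[(a,r) for a,ce,r in blobs(m,60)]
    for a,r in bl: print(a,np.array(r[0])+[x0,y0],r[1:])
    u0=np.argwhere(m)[:,::-1]+[x0,y0]; print("extent",u0.min(0),u0.max(0))
    # predicted outline extents of a bushing at nominal bay
    t=np.linspace(0,6.283,90);cyl=np.vstack([np.c_[491.5+22*np.cos(t),-306.4+22*np.sin(t),0*t+z] for z in(26,71)])
    p=w2px(c,cyl);print("pred",p.min(0).round(1),p.max(0).round(1))
E
```

```text
time_s: 9.67
eef_pos: [542.3, 202.5, 118.9]
ee_rot: [0.001, 0.034, 0.999, 0.0]
force: [-0.2, 0.6, 0.3]
grip_width: 1.0
grip_force: 0.0
time_s: 10.5
eef_pos: [541.9, 202.7, 118.6]
ee_rot: [0.001, 0.033, 0.999, 0.0]
force: [-2.0, -0.4, 8.0]
grip_width: 0.592
grip_force: 62.3
top 520.2395392211588 233.03279412734426
260 [519.5 233. ] ((20.0, 21.0), 90.0)
extent [509 223] [530 243]
pred [499.7 221.8] [531.5 245.6]
side 440.23709013169173 374.88155164776504
207 [440.5 375.5] ((19.0, 19.0), 90.0)
extent [431 366] [450 385]
pred [425.5 364.8] [451.5 395.6]
```

The bushing is centred to within about 1 px in both views, and the die is gripped. Lift and carry it to bay −38.

```bash
python3 -m creep '[[[0,0,1,0,0,0],[0,0,2.4,0,0,0],[0,0,4,0,0,0],[-1.2,-17.42,4,0,0,-20.28],[-1.2,-17.42,4,0,0,-20.28],[-1.2,-17.42,4,0,0,-20.28],[-1.2,-17.42,4,0,0,-20.28],[-1.2,-17.42,4,0,0,-20.28],[-1.2,-17.42,4,0,0,-20.28],[-1.2,-17.42,4,0,0,-20.28],[-1.2,-17.42,4,0,0,-20.28],[-1.2,-17.42,4,0,0,-20.28],[-1.2,-17.42,4,0,0,-20.28],[-1.2,-17.42,4,0,0,-20.28],[-1.2,-17.42,4,0,0,-20.28],[-1.2,-17.42,4,0,0,-20.28],[-1.2,-17.42,4,0,0,-20.28],[-1.2,-17.42,4,0,0,-20.28],[-1.2,-17.42,4,0,0,-20.28],[-1.2,-17.42,4,0,0,-20.28]]]' && python3 -m creep '[[[0,0,-1.2,0,0,0],[0,0,-2.4,0,0,0],[0,0,-3.6,0,0,0],[0,0,-4.2,0,0,0],[0,0,-4.5,0,0,0],[0,0,-4.58,0,0,0],[0,0,-4.58,0,0,0],[0,0,-4.58,0,0,0]]]'
```

```text
time_s: 12.27
eef_pos: [511.2, -232.8, 216.8]
ee_rot: [-0.0, 0.793, 0.609, -0.0]
force: [-0.1, 0.7, -4.8]
grip_width: 0.587
grip_force: 65.2
time_s: 12.93
eef_pos: [511.7, -233.2, 103.1]
ee_rot: [0.001, 0.794, 0.608, 0.0]
force: [0.9, -0.1, -4.2]
grip_width: 0.589
grip_force: 65.2
```

```bash
python3 -m creep '[[[0,0,-0.03,0,0,0],[0,0,-0.06,0,0,0],[0,0,-0.06,0,0,0],[0,0,-0.06,0,0,0]]]'
```

```text
time_s: 13.27
eef_pos: [511.7, -233.2, 102.7]
ee_rot: [0.001, 0.794, 0.608, 0.0]
force: [-2.7, 3.0, 9.2]
grip_width: 0.589
grip_force: 66.7
```

```bash
python3 -m creep '[[[0,0,0,0,0,0],[0,0,0,0,0,0],[0,0,0,0,0,0],[0,0,0,0,0,0],[0,0,0,0,0,0],[0,0,0,0,0,0],[0,0,0,0,0,0],[0,0,0,0,0,0],[0,0,1,0,0,0],[0,0,2.4,0,0,0],[0,0,4,0,0,0],[0,0,4.8,0,0,0],[0,0,4.8,0,0,0],[0,0,4.8,0,0,0]]]' 85 && python3 -m creep '[[[-1.45,17.66,0,0,0,20.28],[-1.45,17.66,0,0,0,20.28],[-1.45,17.66,0,0,0,20.28],[-1.45,17.66,0,0,0,20.28],[-1.45,17.66,0,0,0,20.28],[-1.45,17.66,0,0,0,20.28],[-1.45,17.66,0,0,0,20.28],[-1.45,17.66,0,0,0,20.28],[-1.45,17.66,0,0,0,20.28],[-1.45,17.66,0,0,0,20.28],[-1.45,17.66,0,0,0,20.28],[-1.45,17.66,0,0,0,20.28],[-1.45,17.66,0,0,0,20.28],[-1.45,17.66,0,0,0,20.28],[-1.45,17.66,0,0,0,20.28],[-1.45,17.66,0,0,0,20.28],[-1.45,17.66,0,0,0,20.28],[-1.45,17.66,0,0,0,20.28]]]' && python3 -m creep '[[[0,0,-1.5,0,0,0],[0,0,-3,0,0,0],[0,0,-3.88,0,0,0],[0,0,-3.88,0,0,0],[0,0,-3.88,0,0,0],[0,0,-3.88,0,0,0],[0,0,-3.88,0,0,0]]]'; python3 - <<'E'
from h import *
c=ctrl.capture("side")
a=c["image"][165:275,250:390]
b=c["image"][270:420,350:490]
cv2.imwrite("pics/e1.png",np.hstack([cv2.resize(a,(400,314)),cv2.resize(b,(400,428))[60:374]])[:,:,::-1])
E
```

```text
time_s: 14.43
eef_pos: [511.4, -233.0, 221.6]
ee_rot: [0.001, 0.795, 0.607, 0.0]
force: [-0.2, 0.2, -0.0]
grip_width: 0.996
grip_force: 0.0
time_s: 15.93
eef_pos: [475.0, 208.4, 220.4]
ee_rot: [-0.0, 0.035, 0.999, -0.0]
force: [0.0, -0.6, 0.3]
grip_width: 0.996
grip_force: 0.0
time_s: 16.52
eef_pos: [475.9, 208.7, 125.7]
ee_rot: [0.002, 0.034, 0.999, 0.0]
force: [0.3, -0.6, 0.4]
grip_width: 0.995
grip_force: 0.0
```

View pics/e1.png

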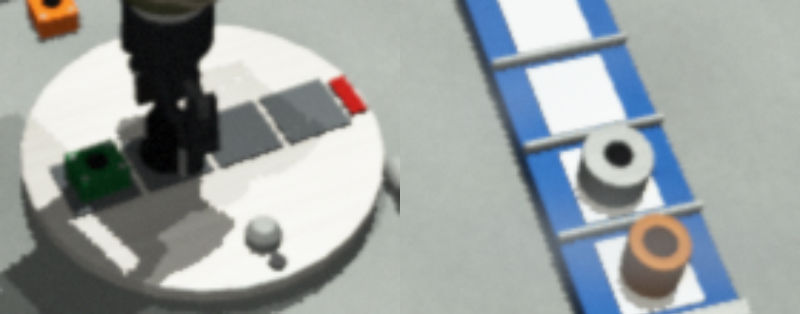

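The die and bushing stand centred in their bays. The fingers straddle the punch shank above its flange, so I'll close and carry it.

```bash
python3 -m creep '[[[0,0,0,0,0,0],[0,0,0,0,0,0],[0,0,0,0,0,0],[0,0,0,0,0,0],[0,0,0,0,0,0],[0,0,0,0,0,0],[0,0,0,0,0,0],[0,0,0,0,0,0],[0,0,0,0,0,0],[0,0,0,0,0,0],[0,0,0,0,0,0],[0,0,0,0,0,0]]]' 22 60
```

```text
time_s: 17.57
eef_pos: [475.3, 208.7, 124.5]
ee_rot: [0.0, 0.033, 0.999, 0.0]
force: [-1.6, 0.2, 5.0]
grip_width: 0.408
grip_force: 59.9
```

```bash
python3 -m creep '[[[0,0,1,0,0,0],[0,0,2.4,0,0,0],[0,0,4,0,0,0],[2.25,-14.74,4,0,0,-20.28],[2.25,-14.74,4,0,0,-20.28],[2.25,-14.74,4,0,0,-20.28],[2.25,-14.74,4,0,0,-20.28],[2.25,-14.74,4,0,0,-20.28],[2.25,-14.74,4,0,0,-20.28],[2.25,-14.74,4,0,0,-20.28],[2.25,-14.74,4,0,0,-20.28],[2.25,-14.74,4,0,0,-20.28],[2.25,-14.74,4,0,0,-20.28],[2.25,-14.74,4,0,0,-20.28],[2.25,-14.74,4,0,0,-20.28],[2.25,-14.74,4,0,0,-20.28],[2.25,-14.74,4,0,0,-20.28],[2.25,-14.74,4,0,0,-20.28],[2.25,-14.74,4,0,0,-20.28],[2.25,-14.74,4,0,0,-20.28]]]' && python3 -m creep '[[[0,0,-1.2,0,0,0],[0,0,-2.4,0,0,0],[0,0,-3.6,0,0,0],[0,0,-4.2,0,0,0],[0,0,-4.5,0,0,0],[0,0,-4.58,0,0,0],[0,0,-4.58,0,0,0],[0,0,-4.58,0,0,0]]]'
```

```text
time_s: 19.23
eef_pos: [531.2, -159.9, 223.6]
ee_rot: [-0.0, 0.793, 0.609, -0.0]
force: [0.4, -1.0, -3.4]
grip_width: 0.408
grip_force: 61.2
time_s: 19.9
eef_pos: [531.8, -160.2, 110.4]
ee_rot: [0.001, 0.794, 0.608, 0.0]
force: [1.6, -1.1, -4.3]
grip_width: 0.406
grip_force: 61.3
```

```bash
python3 -m creep '[[[0,0,-0.03,0,0,0],[0,0,-0.06,0,0,0],[0,0,-0.08,0,0,0],[0,0,-0.08,0,0,0],[0,0,-0.08,0,0,0]]]'
```

```text
time_s: 20.32
eef_pos: [531.6, -160.1, 108.5]
ee_rot: [0.001, 0.794, 0.607, 0.0]
force: [-3.4, 1.1, 5.7]
grip_width: 0.404
grip_force: 62.2
```

```bash
python3 -m creep '[[[0,0,0,0,0,0],[0,0,0,0,0,0],[0,0,0,0,0,0],[0,0,0,0,0,0],[0,0,0,0,0,0],[0,0,0,0,0,0],[0,0,0,0,0,0],[0,0,0,0,0,0],[0,0,1,0,0,0],[0,0,2.4,0,0,0],[0,0,4,0,0,0],[0,0,4.8,0,0,0],[0,0,4.8,0,0,0],[0,0,4.8,0,0,0]]]' 85 && python3 -m creep '[[[-4.87,14.85,0,0,0,20.28],[-4.87,14.85,0,0,0,20.28],[-4.87,14.85,0,0,0,20.28],[-4.87,14.85,0,0,0,20.28],[-4.87,14.85,0,0,0,20.28],[-4.87,14.85,0,0,0,20.28],[-4.87,14.85,0,0,0,20.28],[-4.87,14.85,0,0,0,20.28],[-4.87,14.85,0,0,0,20.28],[-4.87,14.85,0,0,0,20.28],[-4.87,14.85,0,0,0,20.28],[-4.87,14.85,0,0,0,20.28],[-4.87,14.85,0,0,0,20.28],[-4.87,14.85,0,0,0,20.28],[-4.87,14.85,0,0,0,20.28],[-4.87,14.85,0,0,0,20.28],[-4.87,14.85,0,0,0,20.28],[-4.87,14.85,0,0,0,20.28]]]' && python3 -m creep '[[[0,0,-1.5,0,0,0],[0,0,-3,0,0,0],[0,0,-4.44,0,0,0],[0,0,-4.44,0,0,0],[0,0,-4.44,0,0,0],[0,0,-4.44,0,0,0],[0,0,-4.44,0,0,0]]]'; python3 - <<'E'
from h import *
c=ctrl.capture("side")
a=c["image"][165:275,250:390]
b=c["image"][270:420,350:490]
cv2.imwrite("pics/f1.png",np.hstack([cv2.resize(a,(400,314)),cv2.resize(b,(400,428))[60:374]])[:,:,::-1])
E
```

```text
time_s: 21.48
eef_pos: [531.4, -160.0, 228.1]
ee_rot: [0.001, 0.795, 0.607, 0.0]
force: [-0.3, -0.3, -1.2]
grip_width: 0.998
grip_force: 0.0
time_s: 22.98
eef_pos: [409.4, 211.2, 227.0]
ee_rot: [-0.0, 0.035, 0.999, -0.0]
force: [-0.1, 0.4, 0.6]
grip_width: 0.996
grip_force: 0.0
time_s: 23.57
eef_pos: [410.6, 211.5, 118.5]
ee_rot: [0.002, 0.034, 0.999, 0.0]
force: [0.3, -0.3, 0.2]
grip_width: 0.998
grip_force: 0.0
```

View pics/f1.png

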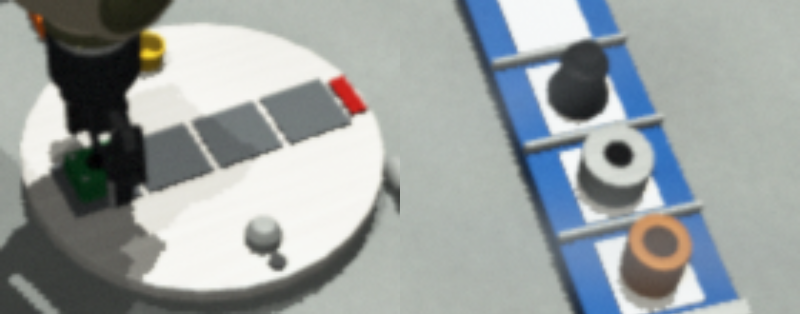

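The punch, die and bushing stand upright in their bays, and the fingers straddle the plate. Closing.

```bash
python3 -m creep '[[[0,0,0,0,0,0],[0,0,0,0,0,0],[0,0,0,0,0,0],[0,0,0,0,0,0],[0,0,0,0,0,0],[0,0,0,0,0,0],[0,0,0,0,0,0],[0,0,0,0,0,0],[0,0,0,0,0,0],[0,0,0,0,0,0],[0,0,0,0,0,0],[0,0,0,0,0,0]]]' 28 50
```

```text
time_s: 24.62
eef_pos: [409.8, 211.3, 116.9]
ee_rot: [0.0, 0.033, 0.999, 0.0]
force: [-1.5, -0.3, 5.9]
grip_width: 0.462
grip_force: 51.3
```

```bash
python3 -m creep '[[[0,0,1,0,0,0],[0,0,2.4,0,0,0],[0,0,4,0,0,0],[5.67,-11.93,4,0,0,-20.28],[5.67,-11.93,4,0,0,-20.28],[5.67,-11.93,4,0,0,-20.28],[5.67,-11.93,4,0,0,-20.28],[5.67,-11.93,4,0,0,-20.28],[5.67,-11.93,4,0,0,-20.28],[5.67,-11.93,4,0,0,-20.28],[5.67,-11.93,4,0,0,-20.28],[5.67,-11.93,4,0,0,-20.28],[5.67,-11.93,4,0,0,-20.28],[5.67,-11.93,4,0,0,-20.28],[5.67,-11.93,4,0,0,-20.28],[5.67,-11.93,4,0,0,-20.28],[5.67,-11.93,4,0,0,-20.28],[5.67,-11.93,4,0,0,-20.28],[5.67,-11.93,4,0,0,-20.28],[5.67,-11.93,4,0,0,-20.28]]]' && python3 -m creep '[[[0,0,-1.2,0,0,0],[0,0,-2.4,0,0,0],[0,0,-3.6,0,0,0],[0,0,-4.2,0,0,0],[0,0,-4.5,0,0,0],[0,0,-4.56,0,0,0],[0,0,-4.56,0,0,0],[0,0,-4.56,0,0,0]]]'
```

```text
time_s: 26.28
eef_pos: [551.2, -87.0, 216.2]
ee_rot: [-0.0, 0.793, 0.609, -0.0]
force: [0.5, -0.2, -1.7]
grip_width: 0.456
grip_force: 51.2
time_s: 26.95
eef_pos: [551.8, -87.2, 103.6]
ee_rot: [0.001, 0.794, 0.608, 0.001]
force: [0.6, 0.4, -1.4]
grip_width: 0.459
grip_force: 51.1
```

```bash
python3 -m creep '[[[0,0,-0.03,0,0,0],[0,0,-0.06,0,0,0],[0,0,-0.09,0,0,0],[0,0,-0.09,0,0,0],[0,0,-0.09,0,0,0]]]'
```

```text
time_s: 27.37
eef_pos: [551.5, -87.1, 101.0]
ee_rot: [0.0, 0.794, 0.607, 0.0]
force: [-1.4, 0.1, 6.4]
grip_width: 0.454
grip_force: 51.9
```

Contact. Release, rise, and back off toward the turntable side for a clear view.

```bash
python3 -m creep '[[[0,0,0,0,0,0],[0,0,0,0,0,0],[0,0,0,0,0,0],[0,0,0,0,0,0],[0,0,0,0,0,0],[0,0,0,0,0,0],[0,0,0,0,0,0],[0,0,0,0,0,0],[0,0,1,0,0,0],[0,0,2.4,0,0,0],[0,0,4,0,0,0],[0,0,5,0,0,0],[-4,12,6,0,0,0],[-4,12,6,0,0,0],[-4,12,6,0,0,0],[-4,12,6,0,0,0],[-4,12,6,0,0,0],[-4,12,6,0,0,0],[-4,12,6,0,0,0],[-4,12,6,0,0,0]]]' 85; python3 - <<'E'
from h import *
B={"plate":((551.2,-87),50,0),"punch":((531.3,-160),86,11),"die":((511.3,-233.1),60,26),"bush":((491.5,-306.4),71,22)}
o=[]
for n,box in(("top",(370,160,560,280)),("side",(350,265,490,420))):
    c=ctrl.capture(n);im=c["image"];x0,y0,x1,y1=box;s=400/(x1-x0)
    z=cv2.resize(im[y0:y1,x0:x1],None,fx=s,fy=s,interpolation=2)
    for k,((x,y),zt,r) in B.items():
        t=np.linspace(0,6.283,60);r=r or 5
        p=w2px(c,np.c_[x+r*np.cos(t),y+r*np.sin(t),0*t+zt]);p=((p+.5-[x0,y0])*s).astype(np.int32)
        cv2.polylines(z,[p],True,(255,0,255),1)
    o.append(cv2.copyMakeBorder(z,0,450-len(z),0,0,0))
cv2.imwrite("pics/z1.png",np.hstack(o)[:,:,::-1])
E
```

```text
time_s: 29.03
eef_pos: [449.7, 216.0, 250.7]
ee_rot: [-0.0, 0.794, 0.608, 0.0]
force: [1.1, -0.1, 0.8]
grip_width: 0.996
grip_force: 0.0
```

View pics/z1.png

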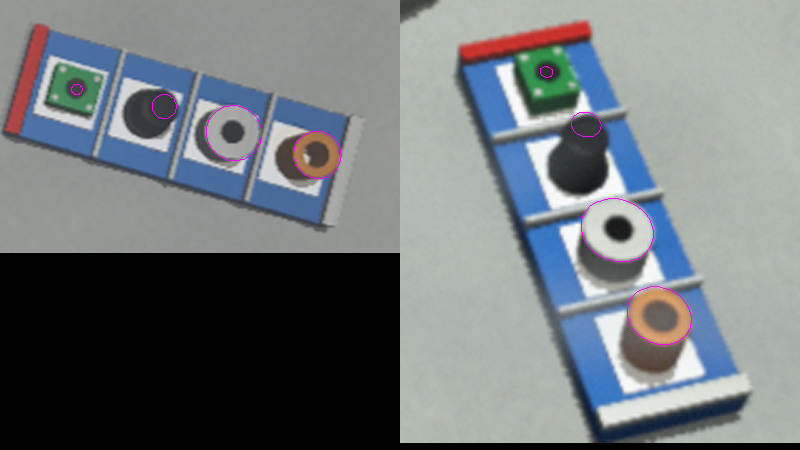

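From the red end the tray holds plate (77,89), punch (165,105), die (233,133) and bushing (317,155). All are upright and match the outlines predicted for centred parts in both views. Handing in.

```bash
python3 -c "
from rig import ctrl
print(ctrl.finish_job())"
```

```text
the job is handed in; nothing more can be done
None
```

The job is handed in: from the tray's red end the bays hold plate, punch, die and bushing, all upright and centred on their pads to within about 2 mm by camera check, with nothing dropped, in about 29 s.

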